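Unlock the incubator cover with the key and hold it open

ROBOT

A 6-joint arm with a two-finger parallel gripper is mounted at the origin on a cart in front of the work surface, level with it; the furniture and walls round the work are solid. World frame = base frame: x ahead of the robot, y to its left, z up, the work surface at z = 0. Lengths are in m, angles in rad, forces in N, time in s.
With the tool pointing down it reaches from about 0.25 to 0.725 m from the base axis. Payload 4 kg.
Tool frame: the origin (TCP) lies midway between the tips of the shut fingers; the grasp point (between the pads) lies 19 mm behind it (bot.grip_point_offset is the distance from the TCP to the grasp point, in m); z points along the fingers, y is the line along which they close (so a half turn about z gives the same grasp; the last joint's range is limited). The gripper opens to 85 mm and grips with 20 to 120 N. Pads are 22 mm wide; open, the fingers measure 114 mm over their backs; the gripper's body (76 mm by 85 mm) begins 54 mm behind the grasp point. The pads swing forward as they close: fully open they stand 13 mm farther back than shut.
Start: joints at [-1.188, 0.241, 0.005, 1.335, 0, 1.571], TCP at [0.187, -0.464, 0.231] pointing down, gripper open.
Joint ranges: [-2.72, 2.72], [-1.05, 1.87], [-1.09, 1.28], [-1.99, 2.15], [-1.42, 1.44], [-3.14, 3.14]. Speed limits (rad/s): [2.79, 2.79, 3.14, 3.14, 3.14, 3.14].

INTERFACE

Orientations are given as a unit quaternion [x, y, z, w].
In Python, from workcell import bot gives the robot as it stands.
- The arm moves only by the tool step_arm, never from a script. Its argument "targets" is text: rows parted by semicolons, each of 7 numbers parted by spaces: the opening, from -1 (shut) to 1 (fully open), so that 0 is half open, then the shift along the world's x, y, z normalised to -1 to 1, where 1 is 0.5 m, then the turn, a rotation vector about the world's x, y, z normalised to -1 to 1, where 1 is pi/4 rad. In form: gripper x y z wx wy wz; .... A call has 1 to 10 rows; each row is the pose to reach, as a shift and turn from the pose commanded when the call began; what a row does not reach only later rows make up. A row lasts 1/12 s, in which the tool goes at most 41.7 mm and 7.16 degrees, less where a joint would pass 70% of its speed; a pose out of reach is approached as far as the arm can. A call with a number of a shift or a turn outside -1 to 1 is refused whole. A call with a gripper value outside its range is refused whole. The fingers move at their own pace and stop on an object; the grip force is fixed at half the most. Time passes only in rows, so rows that repeat a pose let the fingers close. It gives the time, the measured TCP pose, the force, the opening and the grip force at its end, in the units of the state.
- bot.get_obs(): the state, without advancing time (a new reading comes with each control period).
- bot.camera(name): name is "scene" or "top" or "wrist"; returns the picture (384x512x3 uint8, red, green, blue); there is no depth.
- bot.camera_info(name): a dict with "vertical_fov" (degrees; the focal length in pixels is half the picture's height over the tangent of half this angle, whatever the lens; pixels are square), "cx", "cy" (the principal point, pixels), "pose" (4x4, takes a point from camera to world coordinates). Camera axes: x right, y up, looking along -z (the intrinsics and any distortion apply to the point x, -y, -z); pixel columns grow to the right and rows downward; lengths in m; the calibration is good to about 2 mm. A picture is of the moment at which its call begins: read the wrist's pose just before it. camera_info takes no time and is no camera call; for the wrist camera it gives the pose at the moment of the call.
- bot.job_done(): hands the job in; it is judged then, once.
The state is a dict: "clock": time; "joint_pos": joint angles; "joint_vel": joint speeds; "tau": joint torques, N m; "eef_pos": TCP position; "tool_rot": TCP orientation; "ft_force": force on the tool from outside, world axes, zero at the start; "ft_torque": the same for the moment, N m; "grip_width": finger opening in m; "grasp_force": force on a finger pad.
Only numpy, scipy, OpenCV 4.12 (cv2) and the standard library are available. Lean on these libraries where they do the work, as an engineer would, in place of code of your own. Each camera call takes 0.05 s, during which the arm holds its last target. There are 200 camera calls.

TASK

Take the key from its stand, turn the slotted fastener on the small bench incubator anticlockwise to its stop (about a quarter turn) with it, and put the key back upright, fully down in its stand. Then raise the incubator's cover by its handle to 60 degrees from closed and finish while still holding it there, with the fingers on the cover, because it falls shut by itself. Turn the fastener with the key only, not with the gripper, and leave the timer, the bottle and the tape roll where they are.

Things in the scene. Friction and masses are not known exactly. Their poses are not given: they have to be found in the camera images.
- incubator: white box, fixed to the table, 170 (x) x 220 (y) x 78 mm. Origin: centre of its underside; x points away from the front to the back (the hinge side), y to the left as seen from the front, z up. Its left part, y -52 to 110 mm, is an open well 70 mm high under the cover; its right part, y -110 to -52 mm, is a solid deck, top at z 78 mm, that carries the fastener
- cover (a joint): hinge of the grey cover (165 x 156 x 8 mm, 0.25 kg) along the back edge of the incubator: 0 = shut, grows as the front edge rises, stop at 1.4 rad; 60 degrees = 1.047. No spring or friction to speak of: it falls shut from any angle when let go. While the fastener's tongue lies over it, it cannot be raised
- cover_handle (a point): middle of the cover's handle: a level round steel bar 10 mm thick, 94 mm long along the incubator's y, carried 45 mm ahead of the cover's front edge by two arms at its ends, nothing below it but the table. Shut: at [-130, 30, 74] mm in the incubator's frame. It moves on a circle of radius 215 mm about the hinge axis. Its axes turn with the cover; y is along the bar
- cover_hinge (a point): point on the cover's hinge axis in line with the middle of the handle, at [85, 30, 74] mm in the incubator's frame; the axis runs along the incubator's y; axes turn with the cover
- fastener (a joint): turn of the captive steel fastener about the vertical, anticlockwise seen from above: 0 = locked (slot along the incubator's x, tongue pointing left over the cover), stop at 1.4 rad = free. It may start up to 0.2 rad turned. Turns with 0.06 N m of friction and stays where it is left; the key's blade has 0.2 to 0.27 rad of play in the slot before it takes the fastener along, so the key must turn that much farther
- slot (a point): middle of the floor of the fastener's slot, on its turning axis, at [-30, -81, 88] mm in the incubator's frame; the point's x axis runs along the slot, z up. The slot is 5.5 mm wide, 21 mm long, open at both ends, 9 mm deep, with a widened mouth at the top; the head is about 23 mm across. Its tongue, 14 mm wide, 3 mm thick, reaches 44 mm out along the point's y, under the head
- key: loose key, 86 mm long, 80 g, standing upright in its stand. Origin: centre of the blade's lower edge; z up along the key. Blade 14 mm wide along x, 3 mm thick along y, z 0 to 13 mm; round shank 10 mm thick to z 34; collar 30 mm across, z 34 to 38; above it a flat black handle, 36 mm wide along x, 14 mm thick along y, z 38 to 86 mm
- key_stand: grey block, fixed, 70 x 70 x 45 mm, origin centre of its underside, z up; in its top a square hole of 19 mm with chamfered mouth, 40 mm deep, in the middle. The key is fully home when its collar rests on the block, the key's origin 11 mm above the table
- timer: white bench timer, 62 x 62 x 15 mm, loose, origin centre of underside; leave alone
- buffer_bottle: small white dropper bottle, 29 mm across, 71 mm tall, loose, origin centre of underside; leave alone
- tape_roll: roll of brown tape, 94 mm across, 48 mm tall, loose, origin centre of underside; leave alone
There are look-alikes about, which are no part of the job. What is shaped like the key but purple is not meant. Leave any red look-alike of the key_stand alone.

How it is judged:
On the way, in this order (a step that is already met when the one before it is completed fails the run):
1. the fastener is turned to its stop with the key (value of joint fastener above 1.15 rad and distance between key and slot below 0.015 m), for 0.1 s.
2. the key stands fully down in its stand again, let go (z of key in the frame of key_stand below 0.015 m and horizontal distance between key and key_stand below 0.012 m and angle between key's own z axis and vertical below 0.12 rad and contact force between the fingers and key below 0.1 N), for 0.2 s.
3. the fingers hold the cover open at 60 degrees (value of joint cover between 0.96 and 1.135 rad and contact force between the fingers and cover above 0.3 N), for 0.2 s.
At the end, for the whole second after the job is handed in: the cover is held still by the fingers at 60 degrees, within 5; the fastener is within 14 degrees of its free stop; the key stands upright in its stand, down to within 4 mm, untouched; timer, bottle and tape roll are within 30 mm of where they stood (all of step 2 and all of step 3 and velocity of joint cover between -0.05 and 0.05 rad/s and value of joint fastener above 1.15 rad and distance of each of timer, buffer_bottle, tape_roll from where it was at the start of the episode below 0.03 m); the arm keeps its last pose, push and grip.
It fails at once if the gripper itself turns the fastener (contact force between the fingers and fastener above 3 N and velocity of joint fastener above 0.1 rad/s).
It fails at once if the timer is pushed away (distance of timer from where it was at the start of the episode above 0.03 m).
It fails at once if the buffer bottle is pushed away (distance of buffer_bottle from where it was at the start of the episode above 0.03 m).
It fails at once if the tape roll is pushed away (distance of tape_roll from where it was at the start of the episode above 0.03 m).
It also fails if it takes over 64 s, if anything falls off the work surface, if the arm or the gripper's body presses on something with over 40 N, if the wrist force passes 120 N, or if a joint passes its speed limit or range.

## Working session

There is one attempt and no reset: what is moved stays moved. The work goes in short steps, Python scripts to look and compute and a tool call to move; the robot and the scene stay as the last step left them, time stands still between calls to the robot, and variables do not carry over. Pictures are saved under pics/ and viewed, at most 10 in all, crops included, and the job is handed in when it is done.

Besides the shell and the picture viewer there is one more tool, called by a JSON object that holds its "method" and its "body". step_arm: Moves the arm, as the interface text tells. Scaled input: -1 to 1 covers 0.5 m each way for a shift and pi/4 rad each way for a turn. Its arguments: {"type":"object","properties":{"targets":{"type":"string"}},"required":["targets"]}

```bash
mkdir -p pics; ls; python3 - <<'E'
from workcell import bot
import cv2,numpy as np
a=[bot.camera(n) for n in("scene","top")]
for n,i in zip(("scene","top"),a):
    cv2.imwrite(f"pics/{n}0.png",i[:,:,::-1])
    print(n,bot.camera_info(n))
o=np.hstack(a); cv2.imwrite("pics/both.png",cv2.resize(o,(800,300),interpolation=cv2.INTER_AREA)[:,:,::-1])
print(bot.camera_info("wrist")); print(bot.get_obs())
E
```

```text
pics
scene {'vertical_fov': 48.50104956768772, 'cx': 250.18783158583375, 'cy': 191.2826695717494, 'pose': array([[-0.64822674,  0.34994438, -0.67626993, -0.15163967],
       [-0.76120862, -0.32005624,  0.5640261 ,  0.60384365],
       [-0.01906665,  0.8803993 ,  0.4738497 ,  0.6042348 ],
       [ 0.        ,  0.        ,  0.        ,  1.        ]])}
top {'vertical_fov': 48.98016824114085, 'cx': 265.05692373202464, 'cy': 189.9630848279356, 'pose': array([[-9.21844128e-04,  9.86043947e-01, -1.66482687e-01,
         3.72945782e-01],
       [-9.99992628e-01, -1.52954791e-03, -3.52207268e-03,
        -3.10116926e-02],
       [-3.72756170e-03,  1.66478213e-01,  9.86038087e-01,
         1.19050478e+00],
       [ 0.00000000e+00,  0.00000000e+00,  0.00000000e+00,
         1.00000000e+00]])}
{'vertical_fov': 63.38511121807426, 'cx': 255.90104841873924, 'cy': 188.0305911299153, 'pose': array([[ 0.37351611,  0.88617288,  0.27419581,  0.25660754],
       [-0.92762186,  0.35741302,  0.10850635, -0.43521389],
       [-0.00184577, -0.2948789 ,  0.95553285,  0.37421037],
       [ 0.        ,  0.        ,  0.        ,  1.        ]])}
{'clock': 0.1, 'joint_pos': array([-1.18800408e+00,  2.41342454e-01,  3.87437995e-03,  1.33522006e+00,
        3.46915950e-06,  1.57076715e+00]), 'joint_vel': array([-2.14530208e-03, -3.56997838e-03,  4.32820869e-03, -3.13366548e-05,
       -3.34542270e-04, -7.40042897e-04]), 'tau': array([ 2.08554275e-04, -3.73136187e+01,  2.53010738e+01,  1.08540547e-02,
        2.25547257e-05,  2.15590042e-06]), 'eef_pos': array([ 0.18654547, -0.46328689,  0.23050548]), 'tool_rot': array([ 9.81736394e-01,  1.90243945e-01, -1.78222574e-04, -9.28963924e-04]), 'ft_force': array([0.4867407 , 1.33965482, 0.04851019]), 'ft_torque': array([-0.01603238,  0.00984506, -0.02282668]), 'grasp_force': 0.0, 'grip_width': 0.08531923229188554}
```

View pics/scene0.png

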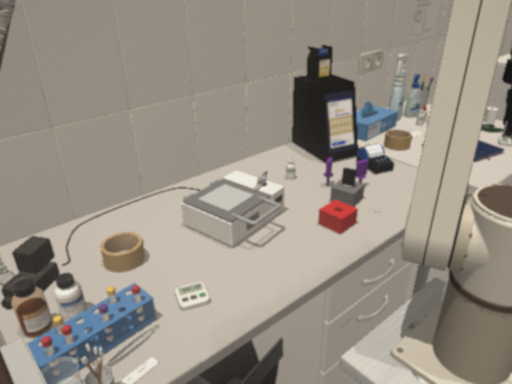

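View pics/top0.png

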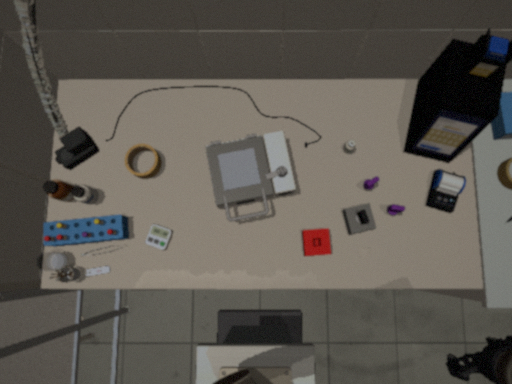

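Key candidates are the black-handled one in the grey stand at top (360,218) and scene (348,178), and two purple look-alikes at top (371,183) and (396,209). Stand candidates are grey at (360,218) and red at (317,241). By the description I choose the black key in the grey stand. The incubator is at top (250,175), with its fastener near (282,172).

```bash
cat > h.py <<'E'
import numpy as np,cv2
from workcell import bot
def ray(n,u,v,info=None):
    i=info or bot.camera_info(n); f=192/np.tan(np.radians(i["vertical_fov"]/2))
    d=i["pose"][:3,:3]@np.array([(u-i["cx"])/f,-(v-i["cy"])/f,-1]); return i["pose"][:3,3],d
def onz(n,u,v,z,info=None):
    o,d=ray(n,u,v,info); return (o+d*(z-o[2])/d[2])
def proj(n,p,info=None):
    i=info or bot.camera_info(n); f=192/np.tan(np.radians(i["vertical_fov"]/2))
    c=i["pose"][:3,:3].T@(np.array(p)-i["pose"][:3,3]); return np.array([i["cx"]-f*c[0]/c[2],i["cy"]+f*c[1]/c[2]])
E
python3 - <<'E'
from h import *
np.set_printoptions(precision=4,suppress=True)
print("stand",onz("top",360,218.5,.045),"slot",onz("top",282,172,.09))
for p in[(244,219),(272,213)]: print("bar ends?",onz("top",*p,.074))
im=cv2.imread("pics/top0.png")[125:265,195:415]
im=np.clip(im.astype(float)*1.6,0,255).astype(np.uint8)
cv2.imwrite("pics/crop.png",cv2.resize(im,None,fx=3.6,fy=3.6,interpolation=cv2.INTER_CUBIC))
E
```

```text
stand [ 0.4872 -0.2854  0.045 ] slot [ 0.6073 -0.0723  0.09  ]
bar ends? [0.4833 0.029  0.074 ]
bar ends? [ 0.4992 -0.0454  0.074 ]
```

View pics/crop.png

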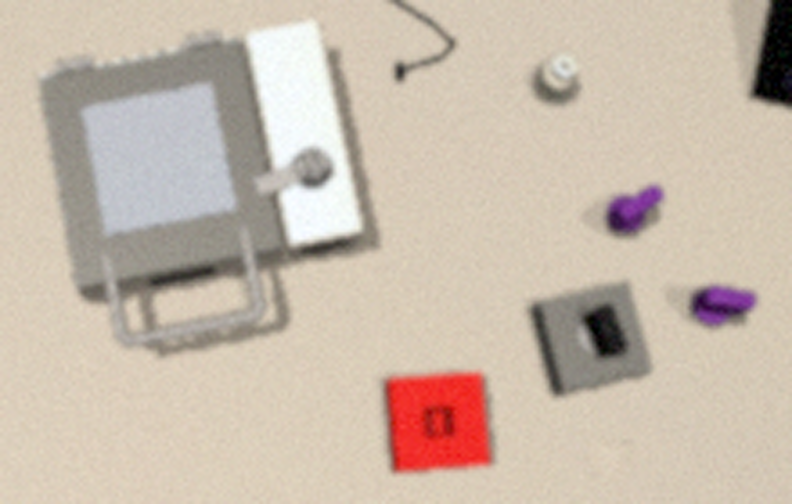

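Close crop: black key upright in the grey stand at crop (606,331), handle's wide axis roughly along the picture's vertical. Purple decoys stand apart at (628,213) and (720,300). Fastener head is at (313,165), tongue pointing left over the cover, and the handle bar runs from (125,342) to (262,312).

```bash
python3 - <<'E'
from h import *
np.set_printoptions(precision=4,suppress=True)
P=lambda X,Y,z:onz("top",195+X/3.6,125+Y/3.6,z)
c=[P(*q,.078) for q in[(247,33),(317,20),(362,232),(292,247)]]
print("deck BL BR FR FL",*c)
ex=(c[0]+c[1]-c[2]-c[3]);ey=c[0]+c[3]-c[1]-c[2]
ya=[np.degrees(np.arctan2(ex[1],ex[0])),np.degrees(np.arctan2(-ey[0],ey[1]))];print(ya)
print("head",P(313,165,.097),"handle",P(606,331,.097),"barends",P(125,342,.074),P(262,312,.074))
print("stand edges",*[P(*q,.045) for q in[(630,285),(650,375),(562,391),(540,305)]])
print("purple",P(628,213,.09),P(720,300,.09), "bottle",P(560,75,.07))
print("red",P(440,423,.045))
i=bot.camera_info("wrist");o=bot.get_obs()
from scipy.spatial.transform import Rotation as R
r=R.from_quat(o["tool_rot"]).as_matrix();print("tool",r);print("cam in tool",r.T@(i["pose"][:3,3]-o["eef_pos"]),r.T@i["pose"][:3,:3])
E
```

```text
deck BL BR FR FL [ 0.7157 -0.0232  0.078 ] [ 0.7259 -0.0765  0.078 ] [ 0.5621 -0.1087  0.078 ] [ 0.5508 -0.0566  0.078 ]
[np.float64(11.267975430450925), np.float64(11.462245571579038)]
head [ 0.6089 -0.0719  0.097 ] handle [ 0.486  -0.2826  0.097 ] barends [0.4807 0.0669 0.074 ] [ 0.5028 -0.0342  0.074 ]
stand edges [ 0.5265 -0.3142  0.045 ] [ 0.4581 -0.3264  0.045 ] [ 0.4462 -0.2597  0.045 ] [ 0.5113 -0.2453  0.045 ]
purple [ 0.5739 -0.3039  0.09  ] [ 0.5093 -0.3682  0.09  ] bottle [ 0.6845 -0.2616  0.07  ]
red [ 0.4224 -0.1675  0.045 ]
tool [[ 0.9276  0.3735 -0.0007]
 [ 0.3735 -0.9276  0.0018]
 [ 0.     -0.0019 -1.    ]]
cam in tool [ 0.0755 -0.0001 -0.1437] [[-0.      0.9555  0.2949]
 [ 1.      0.     -0.    ]
 [-0.      0.2949 -0.9555]]
```

{"method": "step_arm", "body": {"targets": "0 0.598 0.356 0 0 0 -0.233;0 0.598 0.356 0 0 0 -0.233;0 0.598 0.356 0 0 0 -0.233;0 0.598 0.356 0 0 0 -0.233;0 0.598 0.356 0 0 0 -0.233;0 0.598 0.356 0 0 0 -0.233;0 0.598 0.356 0 0 0 -0.233;0 0.598 0.356 0 0 0 -0.233;0 0.598 0.356 0 0 0 -0.233;0 0.598 0.356 0 0 0 -0.233"}}

```text
clock: 0.93
eef_pos: [0.4891, -0.2828, 0.2301]
tool_rot: [0.995, 0.103, 0.0, -0.001]
ft_force: [-0.7, -0.6, 0.0]
grip_width: 0.0425
grasp_force: 0.0
```

```bash
python3 - <<'E'
from h import *
np.set_printoptions(precision=4,suppress=True)
o=bot.get_obs();i=bot.camera_info("wrist");im=bot.camera("wrist")[:,:,::-1];cv2.imwrite("pics/w1.png",im)
print(o["clock"],o["eef_pos"],o["tool_rot"],o["grip_width"]); np.save("w1.npy",i["pose"])
print(proj("wrist",(.486,-.2855,.097)))
E
```

```text
0.9333 [ 0.4891 -0.2828  0.2301] [ 0.9947  0.1027  0.0001 -0.0007] 0.042506428220656374
[257.466 178.885]
```

View pics/w1.png

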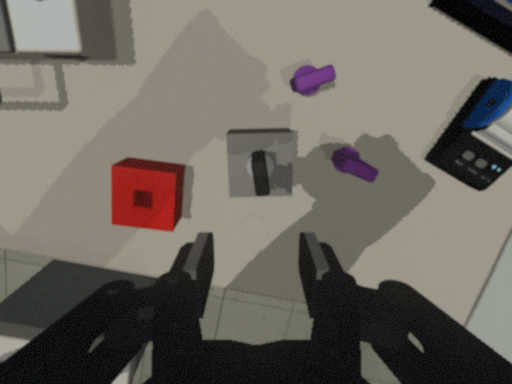

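```bash
python3 - <<'E'
from h import *
np.set_printoptions(precision=4,suppress=True)
im=cv2.imread("pics/w1.png");i=bot.camera_info("wrist");i["pose"]=np.load("w1.npy")
W=lambda u,v,z:onz("wrist",u,v,z,i)
g=im[120:205,220:300].max(2).astype(int)
m=(g<40).astype(np.uint8);n,l,s,c=cv2.connectedComponentsWithStats(m);print(s,c)
k=1+np.argmax([s[j,4] if abs(c[j][0]-40)<15 and abs(c[j][1]-52)<20 else 0 for j in range(1,n)])
for y in range(85):
    x=np.where(l[y]==k)[0]
    if len(x) and y%3==0: print(y+120,x.min()+220,x.max()+220)
hsv=cv2.cvtColor(im,cv2.COLOR_BGR2HSV)[120:205,220:300]
for y in (135,150,160,175,185): print(y,[int(v) for v in im[y,220:300:2].mean(1)])
cv2.imwrite("pics/w1c.png",cv2.resize(im[115:210,205:315],None,fx=6,fy=6,interpolation=cv2.INTER_CUBIC))
E
```

```text
[[   0    0   80   85 6482]
 [  33   31   13   18  119]
 [  35   44    1    1    1]
 [  33   46    2    2    2]
 [  34   50    1    2    2]
 [  39   50    1    1    1]
 [  41   50    1    1    1]
 [  43   51    1    1    1]
 [  45   50    1    1    1]
 [  35   53    1    1    1]
 [  35   53   14   22  189]] [[39.4556 41.4428]
 [38.8992 37.4706]
 [35.     44.    ]
 [33.5    46.5   ]
 [34.     50.5   ]
 [39.     50.    ]
 [41.     50.    ]
 [43.     51.    ]
 [45.     50.    ]
 [35.     53.    ]
 [41.5185 63.582 ]]
174 265 265
177 255 266
180 255 267
183 256 267
186 259 267
189 257 266
192 257 267
135 [134, 132, 131, 114, 102, 103, 101, 101, 103, 102, 99, 99, 102, 100, 103, 101, 101, 100, 101, 99, 101, 101, 100, 100, 97, 98, 99, 98, 98, 99, 96, 98, 97, 96, 95, 95, 99, 102, 108, 141]
150 [147, 150, 147, 136, 105, 102, 101, 102, 102, 101, 100, 98, 98, 99, 100, 102, 95, 86, 80, 72, 65, 57, 81, 96, 106, 106, 109, 110, 111, 111, 111, 109, 110, 110, 108, 109, 106, 107, 106, 136]
160 [147, 147, 147, 143, 119, 118, 114, 112, 113, 114, 111, 110, 112, 112, 126, 120, 45, 30, 27, 33, 33, 28, 34, 81, 100, 96, 83, 77, 87, 107, 108, 110, 110, 107, 111, 108, 106, 102, 101, 102]
175 [148, 148, 148, 148, 128, 111, 109, 109, 110, 109, 111, 110, 111, 111, 110, 124, 105, 40, 36, 40, 42, 40, 39, 37, 82, 84, 76, 73, 77, 72, 77, 72, 74, 73, 71, 74, 90, 105, 101, 104]
185 [149, 149, 147, 147, 136, 109, 112, 111, 110, 109, 109, 108, 109, 110, 112, 109, 107, 75, 35, 31, 34, 33, 33, 23, 40, 71, 71, 82, 86, 72, 78, 72, 73, 74, 73, 75, 98, 110, 131, 144]
```

View pics/w1c.png

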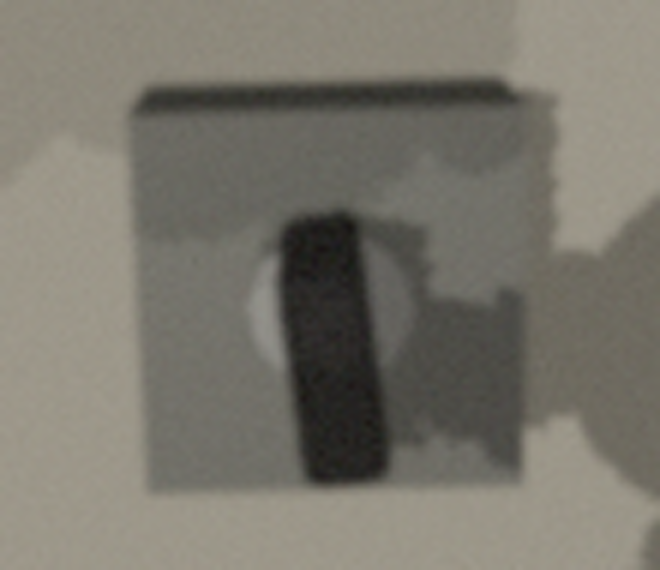

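```bash
python3 - <<'E'
from h import *
np.set_printoptions(precision=4,suppress=True)
i=bot.camera_info("wrist");i["pose"]=np.load("w1.npy")
W=lambda X,Y,z:onz("wrist",205+X/6,115+Y/6,z,i)
s=[W(*q,.045) for q in[(133,112),(517,105),(522,487),(150,490)]]
print("stand c",np.mean(s,0),*s); d=s[0]+s[1]-s[2]-s[3];e=s[0]+s[3]-s[1]-s[2];print(np.degrees([np.arctan2(d[1],d[0]),np.arctan2(-e[0],e[1])]))
print("collar",W(330,310,.049))
a,b=W(308,483,.097),W(388,478,.097);print("near corners",a,b)
for p,q in[((283,240),(305,470)),((355,225),(388,465))]:
    v=W(*p,.09)-W(*q,.09);print(np.degrees(np.arctan2(v[1],v[0])))
c=np.array([*np.mean(s,0)[:2],0])
for yw in(4,8,11,14):
  t=np.radians(yw);x=np.array([np.cos(t),np.sin(t),0]);y=np.array([-x[1],x[0],0])
  print(yw,[((proj("wrist",c+sx*.018*x+sy*.007*y+[0,0,z],i)-[205,115])*6).round() for z,sx,sy in((.097,-1,1),(.097,-1,-1),(.097,1,1),(.097,1,-1),(.049,1,1),(.049,1,-1))])
E
```

```text
stand c [ 0.4893 -0.287   0.045 ] [ 0.5159 -0.246   0.045 ] [ 0.5309 -0.3115  0.045 ] [ 0.4626 -0.3291  0.045 ] [ 0.4478 -0.2615  0.045 ]
[13.6523 12.5719]
collar [ 0.4892 -0.2869  0.049 ]
near corners [ 0.4722 -0.2864  0.097 ] [ 0.4756 -0.2985  0.097 ]
16.98879792150016
19.982873111609205
4 [array([274., 485.]), array([363., 496.]), array([305., 261.]), array([397., 273.]), array([306., 205.]), array([385., 216.])]
8 [array([282., 488.]), array([371., 494.]), array([297., 263.]), array([389., 269.]), array([298., 207.]), array([378., 212.])]
11 [array([288., 491.]), array([377., 492.]), array([290., 265.]), array([383., 266.]), array([293., 209.]), array([373., 210.])]
14 [array([294., 493.]), array([383., 490.]), array([284., 268.]), array([377., 264.]), array([287., 211.]), array([367., 208.])]
```

{"method": "step_arm", "body": {"targets": "0 0.007 -0.003 -0.22 0 0 0.116;0 0.007 -0.003 -0.22 0 0 0.116;0 0.007 -0.003 -0.22 0 0 0.116;0 0.007 -0.003 -0.22 0 0 0.116;0 0.007 -0.003 -0.22 0 0 0.116;0 0.007 -0.003 -0.22 0 0 0.116"}}

```text
clock: 1.48
eef_pos: [0.4895, -0.2886, 0.1232]
tool_rot: [0.99, 0.144, 0.001, 0.001]
ft_force: [-0.9, 0.7, 0.6]
grip_width: 0.0427
grasp_force: 0.0
```

{"method": "step_arm", "body": {"targets": "0 0 0.002 -0.06 0 0 0;0 0 0.002 -0.125 0 0 0;0 0 0.002 -0.125 0 0 0;0 0 0.002 -0.125 0 0 0;0 0 0.002 -0.125 0 0 0;0 0 0.002 -0.125 0 0 0"}}

```text
clock: 1.98
eef_pos: [0.4912, -0.2876, 0.0619]
tool_rot: [0.989, 0.145, 0.002, 0.002]
ft_force: [0.2, -0.2, 0.1]
grip_width: 0.0428
grasp_force: 0.0
```

{"method": "step_arm", "body": {"targets": "-1 0 0 0 0 0 0;-1 0 0 0 0 0 0;-1 0 0 0 0 0 0;-1 0 0 0 0 0 0;-1 0 0 0 0 0 0;-1 0 0 0 0 0 0"}}

```text
clock: 2.48
eef_pos: [0.4902, -0.2869, 0.0604]
tool_rot: [0.989, 0.145, 0.001, 0.001]
ft_force: [-0.9, 0.1, 6.1]
grip_width: 0.0136
grasp_force: 59.1
```

{"method": "step_arm", "body": {"targets": "-1 0 0 0.06 0 0 0;-1 0 0 0.14 0 0 0;-1 0 0 0.21 0 0 0;-1 0 0 0.24 0 0 0;-1 0.03 0.1 0.24 0 0 0;-1 0.05 0.18 0.24 0 0 0;-1 0.075 0.26 0.24 0 0 0;-1 0.1 0.34 0.24 0 0 0;-1 0.1 0.386 0.22 0 0 0;-1 0.1 0.386 0.22 0 0 0"}}

```text
clock: 3.32
eef_pos: [0.5389, -0.0872, 0.1673]
tool_rot: [0.989, 0.149, -0.001, -0.002]
ft_force: [-0.0, -0.3, -1.6]
grip_width: 0.0132
grasp_force: 59.1
```

{"method": "step_arm", "body": {"targets": "-1 0 0 0 0 0 0;-1 0 0 0 0 0 0;-1 0 0 0 0 0 0"}}

```text
clock: 3.57
eef_pos: [0.5392, -0.0944, 0.169]
tool_rot: [0.99, 0.144, 0.0, 0.0]
ft_force: [0.1, -0.4, -0.7]
grip_width: 0.0134
grasp_force: 59.1
```

```bash
python3 - <<'E'
from h import *
np.set_printoptions(precision=4,suppress=True)
o=bot.get_obs();i=bot.camera_info("wrist");im=bot.camera("wrist")[:,:,::-1];cv2.imwrite("pics/w2.png",im)
print(o["clock"],o["eef_pos"],o["tool_rot"],o["grip_width"],o["joint_pos"]); np.save("w2.npy",i["pose"])
print(proj("wrist",(.611,-.072,.097)))
cv2.imwrite("pics/w2c.png",cv2.resize(im[0:290,130:510],None,fx=2,fy=2,interpolation=cv2.INTER_CUBIC))
E
```

```text
3.5667 [ 0.5392 -0.0944  0.169 ] [0.9895 0.1443 0.     0.0002] 0.013369851048433133 [-0.173   0.3672  0.0156  1.2191 -0.0004  2.679 ]
[254.2232  92.4145]
```

View pics/w2c.png

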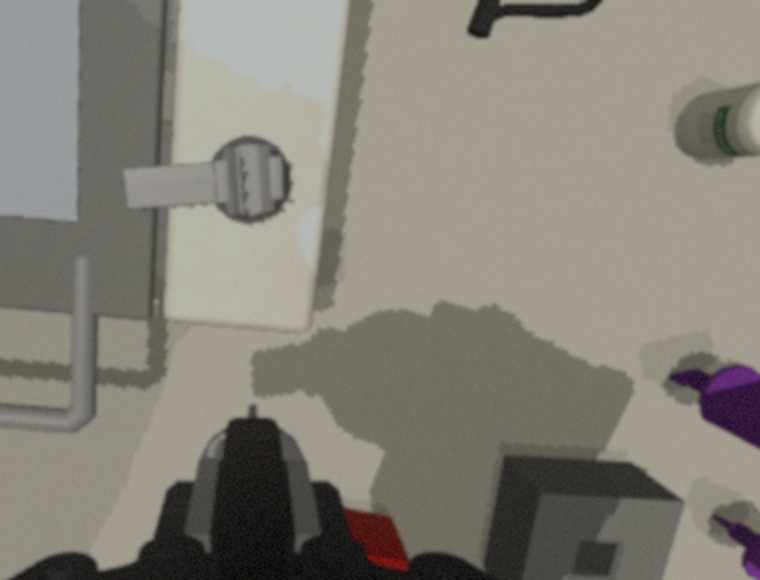

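Slot head at crop (251,180), tongue to (125,188), slot near vertical; the key's blade tip shows at (253,405). One zoom for the slot.

```bash
python3 - <<'E'
from h import *
im=cv2.imread("pics/w2.png")
cv2.imwrite("pics/w2d.png",cv2.resize(im[60:120,185:285],None,fx=8,fy=8,interpolation=cv2.INTER_CUBIC))
E
```

```text
(no output)
```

View pics/w2d.png

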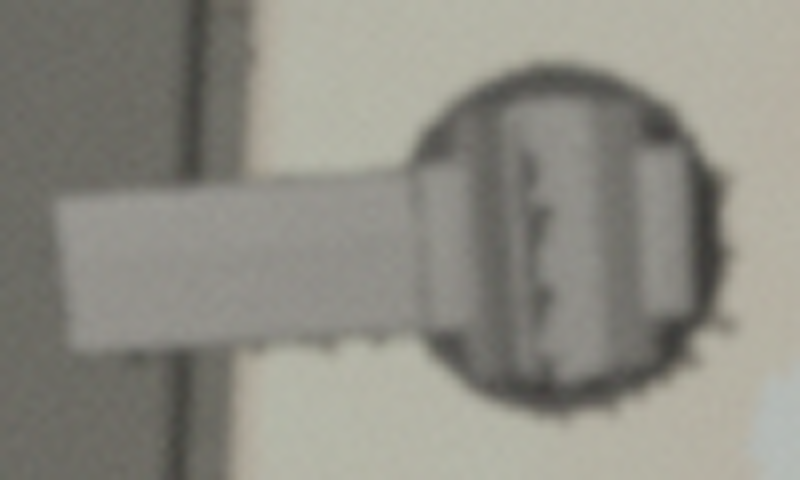

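```bash
python3 - <<'E'
from h import *
np.set_printoptions(precision=4,suppress=True)
i=bot.camera_info("wrist");i["pose"]=np.load("w2.npy")
print(onz("wrist",185+553/8,60+237/8,.097,i), onz("wrist",185+556/8,60+240/8,.088,i))
# expected blade tip (key axis at TCP), seen at crop (253,405)
o=bot.get_obs()["eef_pos"]; t=np.radians(16.6);x=np.array([np.cos(t),np.sin(t),0]);
for a in(-.002,-.001,0,.001): print(a,[proj("wrist",o+x*(a+s)-[0,0,.0494],i)-0 for s in(0,.007)])
d=[onz("wrist",130+X/2,Y/2,.078,i) for X,Y in((165,320),(308,328))]
print(d)
E
```

```text
[ 0.6126 -0.0711  0.097 ] [ 0.6125 -0.0714  0.088 ]
-0.002 [array([256.5001, 213.7191]), array([256.5042, 203.8431])]
-0.001 [array([256.5007, 212.3203]), array([256.5048, 202.4161])]
0 [array([256.5013, 210.9176]), array([256.5054, 200.9848])]
0.001 [array([256.5019, 209.5108]), array([256.506 , 199.5495])]
[array([ 0.5542, -0.055 ,  0.078 ]), array([ 0.5669, -0.1086,  0.078 ])]
```

{"method": "step_arm", "body": {"targets": "-1 0.08 0.025 0 0 0 0.04;-1 0.148 0.047 0 0 0 0.067;-1 0.148 0.047 -0.018 0 0 0.067;-1 0.148 0.047 -0.018 0 0 0.067;-1 0.148 0.047 -0.018 0 0 0.067;-1 0.148 0.047 -0.018 0 0 0.067;-1 0.148 0.047 -0.018 0 0 0.067;-1 0.148 0.047 -0.018 0 0 0.067"}}

```text
clock: 4.28
eef_pos: [0.6128, -0.0705, 0.1608]
tool_rot: [0.985, 0.17, 0.0, 0.0]
ft_force: [-0.6, 0.9, -0.6]
grip_width: 0.0131
grasp_force: 59.1
```

{"method": "step_arm", "body": {"targets": "-1 0.001 -0.001 -0.01 0 0 0;-1 0.001 -0.001 -0.02 0 0 0;-1 0.001 -0.001 -0.025 0 0 0;-1 0.001 -0.001 -0.03 0 0 0;-1 0.001 -0.001 -0.035 0 0 0;-1 0.001 -0.001 -0.04 0 0 0;-1 0.001 -0.001 -0.044 0 0 0;-1 0.001 -0.001 -0.044 0 0 0;-1 0.001 -0.001 -0.044 0 0 0"}}

```text
clock: 5.03
eef_pos: [0.6138, -0.0703, 0.1378]
tool_rot: [0.985, 0.171, -0.0, 0.0]
ft_force: [-0.0, -0.6, -1.0]
grip_width: 0.0136
grasp_force: 59.3
```

{"method": "step_arm", "body": {"targets": "-1 0 0 0 0 0 0.12;-1 0 0 0 0 0 0.25;-1 0 0 0 0 0 0.37;-1 0 0 0 0 0 0.5;-1 -0.001 0.001 0 0 0 0.62;-1 -0.001 0.001 0 0 0 0.75;-1 -0.001 0.001 0 0 0 0.87;-1 -0.001 0.001 0 0 0 1;-1 -0.001 0.001 0 0 0 1"}}

```text
clock: 5.78
eef_pos: [0.6135, -0.0699, 0.1379]
tool_rot: [0.844, 0.536, 0.0, 0.0]
ft_force: [0.3, -0.0, -1.3]
grip_width: 0.0133
grasp_force: 59.1
```

{"method": "step_arm", "body": {"targets": "-1 0 0 0 0 0 0.12;-1 0 0 0 0 0 0.25;-1 0 0 0 0 0 0.37;-1 -0.001 0 0 0 0 0.5;-1 -0.001 0 0 0 0 0.62;-1 -0.0015 0 0 0 0 0.75;-1 -0.0015 0 0 0 0 0.87;-1 -0.0015 0 0 0 0 0.96;-1 -0.0015 0 0 0 0 0.96"}}

```text
clock: 6.53
eef_pos: [0.6124, -0.0697, 0.1379]
tool_rot: [0.589, 0.808, 0.0, -0.0]
ft_force: [-0.7, 1.4, -0.6]
grip_width: 0.0129
grasp_force: 59.2
```

```bash
python3 - <<'E'
from h import *
o=bot.get_obs();print(o["ft_torque"],o["ft_force"],o["eef_pos"],o["joint_pos"][5],o["clock"])
E
```

```text
[ 0.13627045  0.12210547 -0.10869143] [-0.72436376  1.37584567 -0.64878901] [ 0.61239928 -0.06965239  0.13788768] 1.1467409486319546 6.5333
```

{"method": "step_arm", "body": {"targets": "-1 0 0 0 0 0 0.05;-1 0 0 0 0 0 0.09;-1 0 0 0 0 0 0.09;-1 0 0 0 0 0 0.09"}}

```text
clock: 6.87
eef_pos: [0.6124, -0.0699, 0.1379]
tool_rot: [0.561, 0.828, -0.0, -0.0]
ft_force: [-0.7, 0.3, -0.4]
grip_width: 0.0133
grasp_force: 59.3
```

```bash
python3 - <<'E'
from h import *
o=bot.get_obs();print(o["ft_torque"],o["ft_force"],o["tool_rot"],o["eef_pos"],o["clock"])
E
```

```text
[ 0.05734344  0.20261737 -0.18901062] [-0.65553787  0.32334714 -0.43072969] [ 5.61110476e-01  8.27740918e-01 -5.08879666e-05 -5.72879004e-05] [ 0.61240533 -0.06986002  0.13790209] 6.8667
```

{"method": "step_arm", "body": {"targets": "-1 0 0 0 0 0 -0.12;-1 0 0 0 0 0 -0.17;-1 0 0 0.03 0 0 -0.17;-1 0 0 0.07 0 0 -0.17;-1 0 0 0.14 0 0 -0.3;-1 -0.06 -0.1 0.14 0 0 -0.45;-1 -0.12 -0.18 0.14 0 0 -0.6;-1 -0.17 -0.27 0.14 0 0 -0.75;-1 -0.2 -0.35 0.14 0 0 -0.87;-1 -0.244 -0.434 0.14 0 0 -1"}}

```text
clock: 7.7
eef_pos: [0.508, -0.2514, 0.2082]
tool_rot: [0.836, 0.549, 0.0, 0.001]
ft_force: [-0.3, 0.1, -1.4]
grip_width: 0.0134
grasp_force: 59.6
```

{"method": "step_arm", "body": {"targets": "-1 0 0 0 0 0 -0.15;-1 0 0 0 0 0 -0.3;-1 0 0 0 0 0 -0.45;-1 0 0 0 0 0 -0.6;-1 0 0 0 0 0 -0.75;-1 0 0 0 0 0 -0.9;-1 0 0 0 0 0 -1;-1 0 0 0 0 0 -1;-1 0 0 0 0 0 -1"}}

```text
clock: 8.45
eef_pos: [0.509, -0.2501, 0.2078]
tool_rot: [0.982, 0.191, 0.0, 0.0]
ft_force: [0.2, -0.0, -1.2]
grip_width: 0.0136
grasp_force: 59.6
```

```bash
python3 - <<'E'
from h import *
o=bot.get_obs();i=bot.camera_info("wrist");w=bot.camera("wrist")[:,:,::-1];t=bot.camera("top")[:,:,::-1]
print(o["tool_rot"],o["eef_pos"],o["clock"])
np.save("w3.npy",i["pose"]);cv2.imwrite("pics/w3.png",w);cv2.imwrite("pics/t3.png",t)
a=np.clip(cv2.resize(t[125:225,200:310],(396,360),interpolation=3)*1.6,0,255).astype(np.uint8)
cv2.imwrite("pics/m3.png",np.hstack([a,cv2.resize(w[20:290,105:405],(400,360),interpolation=3)]))
E
```

```text
[9.81657431e-01 1.90653291e-01 5.91782034e-05 8.06075543e-05] [ 0.50898309 -0.25013286  0.20783723] 8.45
```

View pics/m3.png

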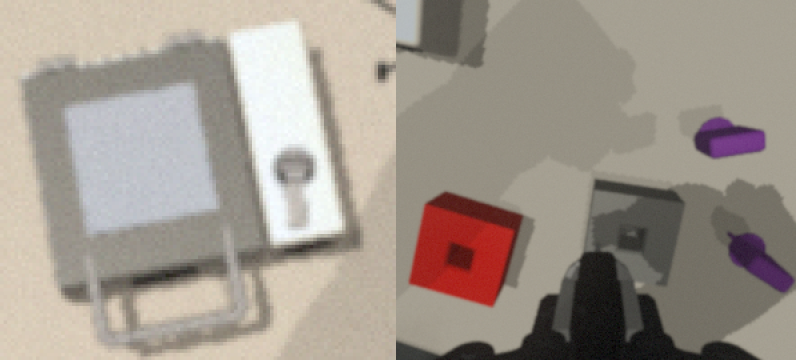

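The fastener's tongue now points to the front (left panel (297,225)), so it is free. The key is still in the fingers, with the empty stand hole at right panel (630,238).

{"method": "step_arm", "body": {"targets": "-1 -0.0375 -0.0735 0 0 0 -0.12;-1 -0.0375 -0.0735 0 0 0 -0.12;-1 -0.0375 -0.0735 -0.08 0 0 -0.12;-1 -0.0375 -0.0735 -0.17 0 0 -0.12;-1 -0.0375 -0.0735 -0.17 0 0 -0.12;-1 -0.0375 -0.0735 -0.17 0 0 -0.12;-1 -0.0375 -0.0735 -0.17 0 0 -0.12;-1 -0.0375 -0.0735 -0.17 0 0 -0.12"}}

```text
clock: 9.22
eef_pos: [0.4921, -0.2879, 0.1256]
tool_rot: [0.99, 0.144, 0.002, 0.002]
ft_force: [-0.6, -0.5, -1.2]
grip_width: 0.0131
grasp_force: 59.5
```

{"method": "step_arm", "body": {"targets": "-1 -0.003 0.001 -0.02 0 0 0;-1 -0.003 0.001 -0.04 0 0 0;-1 -0.003 0.001 -0.06 0 0 0;-1 -0.003 0.001 -0.08 0 0 0;-1 -0.003 0.001 -0.1 0 0 0;-1 -0.003 0.001 -0.115 0 0 0;-1 -0.003 0.001 -0.125 0 0 0;-1 -0.003 0.001 -0.128 0 0 0;-1 -0.003 0.001 -0.128 0 0 0;-1 -0.003 0.001 -0.128 0 0 0"}}

```text
clock: 10.05
eef_pos: [0.4879, -0.2858, 0.0604]
tool_rot: [0.99, 0.144, -0.0, -0.0]
ft_force: [-4.9, 2.7, 11.9]
grip_width: 0.0135
grasp_force: 61.6
```

{"method": "step_arm", "body": {"targets": "-0.2 0 0 0 0 0 0;-0.2 0 0 0 0 0 0;-0.1 0 0 0 0 0 0;-0.1 0 0 0 0 0 0;-0.1 0 0 0 0 0 0"}}

```text
clock: 10.47
eef_pos: [0.4887, -0.2863, 0.0584]
tool_rot: [0.99, 0.144, -0.0, -0.0]
ft_force: [-0.6, -0.8, 1.0]
grip_width: 0.0384
grasp_force: 0.0
```

{"method": "step_arm", "body": {"targets": "-0.1 0 0 0.03 0 0 0;-0.1 0 0 0.07 0 0 0;-0.1 0 0 0.14 0 0 0;-0.1 0 0 0.2 0 0 0;-0.1 0 0 0.28 0 0 0;-0.1 -0.05 0 0.28 0 0 0;-0.1 -0.05 0 0.28 0 0 0;-0.1 -0.05 0 0.28 0 0 0"}}

```text
clock: 11.13
eef_pos: [0.4634, -0.2865, 0.1995]
tool_rot: [0.99, 0.143, 0.001, 0.0]
ft_force: [0.6, 0.6, -0.4]
grip_width: 0.0384
grasp_force: 0.0
```

```bash
python3 - <<'E'
from h import *
np.set_printoptions(precision=4,suppress=True)
o=bot.get_obs();i=bot.camera_info("wrist");w=bot.camera("wrist")[:,:,::-1];t=bot.camera("top")[:,:,::-1]
print(o["tool_rot"],o["eef_pos"],o["clock"],o["joint_pos"])
cv2.imwrite("pics/w4.png",w);cv2.imwrite("pics/t4.png",t)
# handle bar from both earlier pictures
P=lambda X,Y,z:onz("top",195+X/3.6,125+Y/3.6,z)
print("bar",(P(125,342,.079)+P(262,312,.079))/2)
c=np.array([.6125,-.0712]);th=np.radians(12)
for th in np.radians([11.4,12.5,13.5]):
  R=np.array([[np.cos(th),-np.sin(th)],[np.sin(th),np.cos(th)]])
  O=c-R@[-.03,-.081];print(np.degrees(th),O,"handle",O+R@[-.13,.03],"hinge",O+R@[.085,.03])
u,v=(int(x) for x in proj("wrist",(.489,-.287,.05),i));print(u,v)
cv2.imwrite("pics/m4.png",cv2.resize(w[max(0,v-80):v+80,max(0,u-100):u+100],None,fx=3,fy=3,interpolation=3))
E
```

```text
[0.9897 0.1434 0.0005 0.0003] [ 0.4634 -0.2865  0.1995] 11.1333 [-0.5539  0.3433  0.0623  1.2886  0.0002  2.3   ]
bar [0.4912 0.0161 0.079 ]
11.4 [0.6259 0.0141] handle [0.4925 0.0178] hinge [0.7033 0.0603]
12.5 [0.6243 0.0144] handle [0.4908 0.0155] hinge [0.7007 0.0621]
13.5 [0.6228 0.0146] handle [0.4894 0.0134] hinge [0.6984 0.0636]
264 148
```

View pics/m4.png

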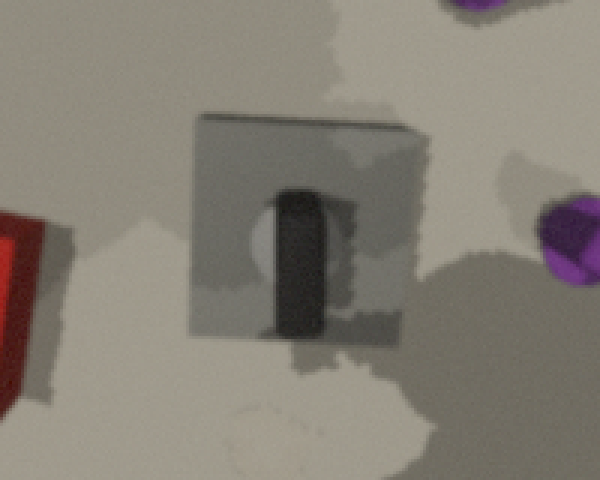

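The key stands upright in its stand at crop (300,265), and the gripper is clear of it. Next is the cover handle: yaw 102.5 so the fingers close across the bar.

{"method": "step_arm", "body": {"targets": "-0.1 0 0.08 0 0 0 0.12;-0.1 0.02 0.16 0 0 0 0.24;-0.1 0.03 0.24 0 0 0 0.36;-0.1 0.04 0.32 0 0 0 0.48;-0.1 0.05 0.4 0 0 0 0.6;-0.1 0.057 0.48 0 0 0 0.72;-0.1 0.057 0.56 0 0 0 0.84;-0.1 0.057 0.605 0 0 0 0.96;-0.1 0.057 0.605 -0.02 0 0 1;-0.1 0.057 0.605 -0.02 0 0 1"}}

```text
clock: 12.07
eef_pos: [0.4912, 0.0182, 0.1863]
tool_rot: [0.858, 0.513, -0.002, -0.001]
ft_force: [-0.0, 0.3, -1.9]
grip_width: 0.0386
grasp_force: 0.0
```

{"method": "step_arm", "body": {"targets": "-0.3 0 0 0 0 0 0.15;-0.3 0 0 0 0 0 0.3;-0.3 0 0 0 0 0 0.45;-0.3 0 0 0 0 0 0.6;-0.3 0 0 0 0 0 0.75;-0.3 0 0 0 0 0 0.9;-0.3 0 0 0 0 0 0.91;-0.3 0 0 0 0 0 0.91;-0.3 0 0 0 0 0 0.91"}}

```text
clock: 12.82
eef_pos: [0.4921, 0.0158, 0.1884]
tool_rot: [0.627, 0.779, -0.0, -0.0]
ft_force: [-0.8, 0.3, -0.1]
grip_width: 0.0296
grasp_force: 0.0
```

```bash
python3 - <<'E'
from h import *
np.set_printoptions(precision=4,suppress=True)
o=bot.get_obs();i=bot.camera_info("wrist");w=bot.camera("wrist")[:,:,::-1]
print(o["tool_rot"],np.degrees(2*np.arctan2(o["tool_rot"][1],o["tool_rot"][0])),o["eef_pos"],o["clock"],o["joint_pos"],o["grip_width"])
cv2.imwrite("pics/w5.png",w);np.save("w5.npy",i["pose"])
print(proj("wrist",(.4908,.0155,.074),i))
E
```

```text
[ 0.6274  0.7787 -0.0003 -0.0003] 102.27763552922892 [0.4921 0.0158 0.1884] 12.8167 [ 0.032   0.2497 -0.0968  1.2252 -0.      1.3885] 0.029636593751193017
[254.22   183.3448]
```

View pics/w5.png

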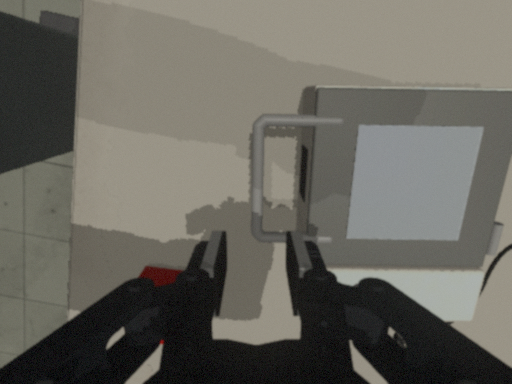

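```bash
python3 - <<'E'
from h import *
np.set_printoptions(precision=4,suppress=True)
i=bot.camera_info("wrist");i["pose"]=np.load("w5.npy")
w=cv2.imread("pics/w5.png").mean(2)
for v in(140,165,190,215): print(v,w[v,246:272].astype(int))
for p in[(258.5,178.5),(260,122),(258,236)]: print(onz("wrist",*p,.074,i))
print("cover front edge L/R",onz("wrist",316,88,.074,i),onz("wrist",303,245,.074,i))
E
```

```text
140 [128 129 119 107 100  88  85  89 101 106 112 116 116 116 114 107 103  98
 114 127 130 127 129 131 129 130]
165 [143 139 127 109  97  91  89  98 102 107 113 115 117 114 109 107  97 106
 120 127 131 130 131 129 130 134]
190 [147 140 125 109 102  92  95 108 115 125 126 127 127 123 116 110 104 119
 127 128 129 128 130 129 133 141]
215 [100  98 100 101  97  87  78  81  86  88  90  92  99 102  97  93  87  96
 102  99 100 100  98 100  99 100]
[0.4935 0.0205 0.074 ]
[0.4844 0.0674 0.074 ]
[ 0.5047 -0.0327  0.074 ]
cover front edge L/R [0.5219 0.1026 0.074 ] [ 0.5472 -0.0327  0.074 ]
```

{"method": "step_arm", "body": {"targets": "-0.3 0.002 0.003 -0.08 0 0 0;-0.3 0.002 0.003 -0.14 0 0 0;-0.3 0.002 0.003 -0.18 0 0 0;-0.3 0.002 0.003 -0.22 0 0 0;-0.3 0.002 0.003 -0.258 0 0 0;-0.3 0.002 0.003 -0.258 0 0 0;-0.3 0.002 0.003 -0.258 0 0 0;-0.3 0.002 0.003 -0.258 0 0 0"}}

```text
clock: 13.53
eef_pos: [0.494, 0.0176, 0.0607]
tool_rot: [0.626, 0.78, 0.0, 0.0]
ft_force: [-0.2, -0.1, 0.4]
grip_width: 0.0301
grasp_force: 0.0
```

{"method": "step_arm", "body": {"targets": "-1 0 0 0 0 0 0;-1 0 0 0 0 0 0;-1 0 0 0 0 0 0;-1 0 0 0 0 0 0;-1 0 0 0 0 0 0"}}

```text
clock: 13.95
eef_pos: [0.4928, 0.0173, 0.0613]
tool_rot: [0.626, 0.779, -0.0, 0.0]
ft_force: [-3.4, -1.0, 5.6]
grip_width: 0.0076
grasp_force: 58.6
```

{"method": "step_arm", "body": {"targets": "-1 0 0 0.02 0 0 0;-1 0.002 0 0.038 0 0 0;-1 0.004 0.001 0.056 0 0 0;-1 0.006 0.001 0.075 0 0 0;-1 0.014 0.003 0.111 0 0 0;-1 0.025 0.005 0.147 0 0 0;-1 0.025 0.005 0.147 0 0 0"}}

```text
clock: 14.53
eef_pos: [0.5057, 0.0199, 0.137]
tool_rot: [0.626, 0.78, -0.0, 0.0]
ft_force: [-6.3, -1.9, 0.9]
grip_width: 0.0077
grasp_force: 59.0
```

```bash
cat > cov.py <<'E'
from h import *
np.set_printoptions(precision=2,suppress=True)
def panel(w):
    w=cv2.GaussianBlur(w,(5,5),0).astype(int);m=((w[:,:,0]-w[:,:,2]>4)&(w.max(2)>90)).astype(np.uint8)
    m=cv2.morphologyEx(m,cv2.MORPH_OPEN,np.ones((5,5)))
    n,l,s,c=cv2.connectedComponentsWithStats(m);k=1+np.argmax(s[1:,4]);return s[k],c[k],(l==k)
i0=bot.camera_info("wrist");i0["pose"]=np.load("w5.npy")
s,c,m=panel(cv2.imread("pics/w5.png"));print(s,c)
ct=max(cv2.findContours(m.astype(np.uint8),0,1)[0],key=cv2.contourArea).reshape(-1,2)
t=np.radians(11.7);ex=np.array([np.cos(t),np.sin(t),0]);hz=np.array([0,0,1.])
H=np.array([.493,.018,.074])+.215*ex
pts=np.array([onz("wrist",u,v,.078,i0) for u,v in ct])
o=bot.get_obs();i=bot.camera_info("wrist");w=bot.camera("wrist")[:,:,::-1]
s,c,_=panel(w);print("seen",s,c,o["eef_pos"],o["ft_force"],o["grip_width"],o["clock"])
for a in range(0,71,5):
    r=np.radians(a);out=[]
    for p in pts:
        d=p-H;q=d@ex;z=d[2];y=d-q*ex-z*hz
        out.append(proj("wrist",H+y+ex*(q*np.cos(r)+z*np.sin(r))+hz*(-q*np.sin(r)+z*np.cos(r)),i))
    f=np.array(out,np.float32); x0,y0=f.min(0);x1,y1=f.max(0);print(a,x0,y0,x1-x0,y1-y0,cv2.contourArea(f))
E
python3 cov.py
```

```text
[ 355  127   61   55 2728] [383.5  152.02]Traceback (most recent call last):
  File "cov.py", line 14, in <module>
    s,c,_=panel(w);print("seen",s,c,o["eef_pos"],o["ft_force"],o["grip_width"],o["clock"])
          ~~~~~^^^
  File "cov.py", line 6, in panel
    n,l,s,c=cv2.connectedComponentsWithStats(m);k=1+np.argmax(s[1:,4]);return s[k],c[k],(l==k)
                                                    ~~~~~~~~~^^^^^^^^^
    return _wrapfunc(a, 'argmax', axis=axis, out=out, **kwds)
    return bound(*args, **kwds)
ValueError: attempt to get argmax of an empty sequence
```

```bash
python3 - <<'E'
from h import *
w=bot.camera("wrist")[:,:,::-1];t=bot.camera("top")[:,:,::-1];s=bot.camera("scene")[:,:,::-1]
for n,i in(("w6",w),("t6",t),("s6",s)): cv2.imwrite(f"pics/{n}.png",i)
a=cv2.imread("pics/w5.png");print(a[180,300:500:12].tolist());print(w[180,300:500:12].tolist());print(w[100,300:500:12].tolist())
b=cv2.imread("pics/top0.png");print(b[165,205:270:4].tolist());print(t[165,205:270:4].tolist())
b=cv2.imread("pics/scene0.png");print(b[200,190:280:6].tolist());print(s[200,190:280:6].tolist())
E
```

```text
[[35, 43, 45], [75, 81, 84], [89, 94, 96], [89, 96, 98], [89, 95, 97], [147, 146, 143], [145, 145, 142], [146, 145, 141], [143, 142, 138], [147, 146, 142], [145, 144, 139], [146, 145, 142], [145, 146, 142], [146, 146, 142], [143, 144, 141], [95, 102, 105], [97, 103, 104]]
[[59, 64, 68], [110, 119, 125], [92, 100, 102], [96, 102, 103], [68, 72, 75], [86, 90, 93], [84, 90, 91], [83, 92, 91], [84, 92, 91], [144, 150, 147], [148, 154, 150], [149, 155, 149], [148, 151, 148], [151, 156, 153], [151, 157, 152], [150, 156, 151], [151, 156, 152]]
[[72, 82, 85], [166, 181, 176], [96, 103, 102], [96, 105, 107], [92, 99, 100], [84, 91, 92], [85, 91, 93], [85, 90, 92], [82, 88, 90], [81, 88, 89], [83, 91, 91], [81, 88, 89], [82, 87, 89], [85, 89, 91], [85, 90, 93], [94, 101, 102], [95, 101, 103]]
[[115, 127, 135], [95, 100, 103], [85, 92, 92], [86, 91, 94], [126, 122, 122], [126, 123, 122], [126, 123, 121], [126, 122, 122], [126, 123, 120], [126, 123, 120], [127, 122, 120], [126, 122, 120], [127, 125, 120], [106, 105, 106], [83, 89, 92], [83, 87, 89], [110, 115, 116]]
[[116, 134, 143], [113, 129, 139], [88, 100, 108], [127, 145, 155], [127, 147, 156], [127, 144, 155], [130, 146, 155], [126, 145, 154], [128, 146, 154], [127, 145, 152], [127, 147, 155], [90, 106, 110], [117, 135, 146], [113, 131, 140], [106, 122, 126], [72, 76, 76], [85, 88, 91]]
[[118, 124, 129], [118, 125, 130], [160, 169, 172], [185, 196, 199], [186, 196, 199], [187, 198, 200], [186, 198, 199], [184, 195, 198], [186, 197, 198], [156, 165, 168], [120, 126, 131], [119, 126, 129], [109, 115, 118], [156, 163, 168], [113, 120, 128]]
[[101, 107, 112], [101, 108, 112], [98, 105, 109], [99, 105, 109], [92, 98, 101], [92, 97, 100], [92, 97, 100], [112, 119, 123], [128, 135, 141], [141, 152, 160], [135, 146, 154], [136, 147, 155], [150, 161, 169], [148, 160, 169], [110, 118, 125]]
```

```bash
python3 - <<'E'
import cv2
for f,c in(("w6",(0,384,0,512)),("s6",(130,260,160,310))):
    g=cv2.imread(f"pics/{f}.png").max(2)[c[0]:c[1],c[2]:c[3]]
    g=cv2.resize(g,(100,38),interpolation=cv2.INTER_AREA)
    print("\n".join("".join("@%#*+=-:. "[min(9,int(v)*10//210)] for v in r) for r in g));print()
E
```

```text
====+=--------------------::::::::::::::::::::::::::::::::::::::::::::::::::::::::::::::::::::::::::
++==*=----------------------------::::::::::::::::::::::::::::::::::::::::::::::::::::::::::::::::::
#####=----------------------------------::::::::::::::::::::::::::::::::::::::::::::::::::::::::::::
#####=---------------------------------------:::::::::::::::::::::::::::::::::::::::::::::::::::::::
#####=-------------------------------------------:::::::::::::::::::::::::::::::::::::::::::::::::::
#####=------------------------------------------------::::::::::::::::::::::::::::::::::::::::::::::
#####=-----------------------------------------------------:::::::::::::::::::::::::::::::::::::::::
#####=----------------------------------------------------------------::::::::::::::::::::::::::::::
#####=-----------------------------------------------------=-:::::::-======---------------::::::::::
#####=---------------------------------------------------=++-.:--:::+*+++++++++++++++++++++++++++++=
#####=---------------------------------------------------+++:.-=====**++++++++++++++++++++
[... 5526 characters left out ...]
+++==-:-------::------------------------
                 ..:::..........................:::::::::-++==--------------------------------------
                     ...:::.....................:::::::::--------:..   .:---------------------::----
                          ...:::................::::::::::-----:..      .:-::::::------------:.  ..:
                               ..::::...........::::::-------::...    .::.         ...::::::::      
                                   ...::::..... .::-----:.....::--:::-:.                            
                                        ...::::.:----:..        ......                              
                                            ....::...
```

{"method": "step_arm", "body": {"targets": "-1 0.014 0.003 0.035 0 0 0;-1 0.031 0.006 0.068 0 0 0;-1 0.051 0.01 0.1 0 0 0;-1 0.073 0.015 0.129 0 0 0;-1 0.098 0.02 0.157 0 0 0;-1 0.125 0.026 0.182 0 0 0;-1 0.154 0.032 0.205 0 0 0;-1 0.185 0.038 0.225 0 0 0;-1 0.185 0.038 0.225 0 0 0;-1 0.185 0.038 0.225 0 0 0"}}

```text
clock: 15.57
eef_pos: [0.599, 0.0388, 0.2513]
tool_rot: [0.626, 0.78, 0.002, 0.002]
ft_force: [-9.2, -2.1, 14.3]
grip_width: 0.0073
grasp_force: 61.1
```

```bash
python3 - <<'E'
from h import *
np.set_printoptions(precision=4,suppress=True)
o=bot.get_obs();i=bot.camera_info("wrist");w=bot.camera("wrist")[:,:,::-1];s=bot.camera("scene")[:,:,::-1]
print(o["eef_pos"],o["ft_force"],o["ft_torque"],o["grip_width"],o["grasp_force"],o["clock"])
cv2.imwrite("pics/w7.png",w);cv2.imwrite("pics/s7.png",s);np.save("w7.npy",i["pose"])
t=np.radians(11.7);ex=np.array([np.cos(t),np.sin(t),0]);ey=np.array([-ex[1],ex[0],0])
H=np.array([.493,.018,.074])+.215*ex
for a in(50,55,60,65):
    r=np.radians(a);d=-ex*np.cos(r)+np.array([0,0,np.sin(r)])
    q=[H+.215*d+ey*.045,H+.215*d-ey*.045,H+.17*d+ey*.078,H+.17*d-ey*.078]
    print(a,q[0][2],"wrist",*[proj("wrist",p,i).round() for p in q],"scene",*[proj("scene",p).round() for p in q])
for g,c in((w,(60,300,180,512)),(s,(100,240,160,310))):
    g=cv2.resize(g.max(2)[c[0]:c[1],c[2]:c[3]],(110,45),interpolation=cv2.INTER_AREA)
    print("\n".join("".join("@%#*+=-:. "[min(9,int(v)*10//210)] for v in r) for r in g));print()
E
```

```text
[0.599  0.0388 0.2513] [-9.1559 -2.1427 14.342 ] [-0.6346  1.7461 -0.2767] 0.007253745403773751 61.1007034778595 15.5667
50 0.2386995552705803 wrist [195. 152.] [202. 302.] [253.  85.] [251. 310.] scene [226. 149.] [251. 137.] [208. 165.] [250. 143.]
55 0.25011768952213326 wrist [222. 156.] [225. 315.] [274.  85.] [267. 319.] scene [221. 142.] [246. 131.] [204. 160.] [246. 139.]
60 0.26019546181365427 wrist [256. 161.] [253. 329.] [298.  85.] [286. 327.] scene [216. 137.] [241. 125.] [199. 155.] [243. 135.]
65 0.2688561742128797 wrist [296. 166.] [287. 341.] [326.  85.] [307. 335.] scene [210. 131.] [235. 121.] [195. 151.] [238. 131.]
--------------------------------::::::::::::::::::::::::::::::::::::::::::::::::::::::::::::::::::::::::::::::
-----------------------------------------------:::::::::::::::::::::::::::::::::::::::::::::::::::::::::::::::
------------------------------------------------------------::::::::::::::::::::::::::::::::::::::::::::::::::
----------------------------------------------------------------::::::::::::::::::::::::::::::::::::::::::::::
-------------
[... 8789 characters left out ...]
.........                 .::::-=+++++++=-:::::-------:.    ..::::------------
                ..............................         .:::::::=+++++++=-:::---:......             .::--------
                 ..:::............................. .::::::::::=+++==--::---:.                        .::-----
                    ...::::..........................::::::::::-==--::---:.                              ..::-
                         ...:::......................:::::::::::::----:.                                     .
                             ....::::.............. .::::::::::---::.                                         
                                  ....:::.......... .::::::-----:.
```

{"method": "step_arm", "body": {"targets": "-1 0 0 0 0 0 0;-1 0 0 0 0 0 0;-1 0 0 0 0 0 0;-1 0 0 0 0 0 0;-1 0 0 0 0 0 0;-1 0 0 0 0 0 0"}}

```text
clock: 16.17
eef_pos: [0.5981, 0.0386, 0.2508]
tool_rot: [0.626, 0.78, 0.001, 0.002]
ft_force: [-7.8, -3.0, 14.3]
grip_width: 0.0073
grasp_force: 61.0
```

```bash
python3 - <<'E'
from h import *
np.set_printoptions(precision=4,suppress=True)
o=bot.get_obs();i=bot.camera_info("wrist");w=bot.camera("wrist")[:,:,::-1];s=bot.camera("scene")[:,:,::-1]
print(o["eef_pos"],o["ft_force"],o["grip_width"],o["grasp_force"],o["clock"],o["joint_vel"])
t=np.radians(11.7);ex=np.array([np.cos(t),np.sin(t),0]);ey=np.array([-ex[1],ex[0],0])
H=np.array([.493,.018,.074])+.215*ex
for a in(50,55,60,65,70):
    r=np.radians(a);d=-ex*np.cos(r)+np.array([0,0,np.sin(r)]);n=ex*np.sin(r)+np.array([0,0,np.cos(r)])
    q=[H+.17*d+ey*.081+.004*n,H+.17*d+ey*.081-.004*n,H+.09*d+ey*.081+.004*n]
    print(a,"wrist",*[proj("wrist",p,i).round() for p in q],"scene",*[proj("scene",p).round() for p in q])
for v in (100,110,120): print(v,w[v,270:320:2].max(1))
for v in (150,155,160,165,170,175): print(v,s[v,180:216:1].max(1))
E
```

```text
[0.5981 0.0386 0.2508] [-7.7608 -2.9825 14.2687] 0.007261817428844947 60.98203897476196 16.1667 [-0.      0.0014 -0.0012 -0.0008  0.0004  0.0003]
50 wrist [260.  80.] [249.  80.] [326.  84.] scene [206. 164.] [208. 166.] [192. 182.]
55 wrist [282.  79.] [270.  79.] [336.  83.] scene [202. 159.] [204. 161.] [190. 179.]
60 wrist [308.  79.] [294.  79.] [347.  83.] scene [197. 154.] [200. 157.] [187. 177.]
65 wrist [337.  79.] [321.  79.] [358.  83.] scene [193. 150.] [195. 152.] [185. 175.]
70 wrist [368.  79.] [351.  79.] [370.  84.] scene [188. 147.] [191. 149.] [183. 173.]
100 [120 120 122 122 121 120 120 115  99 103 105 110  94  83  85  90  92  91
  86  75  69  72  69  68  71]
110 [174 175 172 164 169 173 172 161 161 163 166 164 132  81  82  85  91  87
  87  73  70  68  72  71  67]
120 [175 174 173 174 176 171 173 159 160 162 165 157 109  84  85  87  85  93
  82  70  69  69  68  67  68]
150 [165 167 163 166 163 164 164 166 164 164 165 164 165 164 163 163 162 164
 166 164 167 166 164 165 162 158 148 131 116 109 105 108 108 108 101  92]
155 [164 165 163 165 166 164 164 164 166 165 163 164 163 165 164 164 162 162
 156 140 123 116 111 104  94  88  85  84  87  86  77  76  77  75  75  75]
160 [166 165 162 163 166 164 163 165 164 165 166 163 163 163 164 163 153 128
 104  91  83  77  76  77  74  78  77  77  77  76  77  77  77  78  77  77]
165 [167 166 163 166 165 164 163 164 164 165 165 163 164 161 153 130 105  89
  83  78  77  76  77  76  75  77  77  76  74  77  80  77  75  78  78  76]
170 [165 164 164 162 164 164 165 166 165 164 162 160 144 117  98  87  80  78
  77  80  78  76  77  78  79  78  77  79  76  76  77  77  75  77  77  79]
175 [166 163 165 165 163 165 164 164 164 160 144 117  96  87  80  77  76  78
  76  78  81  80  78  78  76  79  77  77  77  77  78  78  79  75  77  78]
```

```bash
python3 -c "
from workcell import bot
print(bot.job_done())"
```

```text
the job is handed in; nothing more can be done
None
```

The job is handed in at about 16 s: I turned the fastener to its stop with the key, put the key back down in its stand, and left the fingers holding the cover at about 60 degrees. These are my own camera and force readings; the hand-in returned no verdict.

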